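Set the running clearance of a pivoting blank in the filing jig

TASK

Swing the brass blank round on its stud until its long edge lies flat against the fence block. Then screw the tall knurled nut down (clockwise seen from above) until it bottoms out, and back it off a quarter turn, leaving the blank at the fence and the hammer, offcut and tin undisturbed. Finish while still holding the nut firmly between the fingers at that setting: do not let go.

Things in the scene. Friction and masses are not known exactly. Their poses are not given: they have to be found in the camera images.
- nut_mid (a point): Centre (half-way up) of the tall knurled steel nut, a round upright cylinder 36 mm across and 50 mm tall on the stud, over the blank's pivot. This point is 64 mm above the bench when the nut is bottomed. Fingers have room all round it down to the blank's top. z is up; x and y turn with the nut (a punch mark on its top lies along x, 12.5 mm off the axis).
- nut: The same knurled nut; origin at the centre of its underside, on the stud's axis, z up. Bottomed, its underside sits on the blank's top, 39 mm above the bench, and the stud's end stands 7 mm above its top. It cannot leave the stud.
- nut_turn (a joint): Turn of the nut in rad: 0 = bottomed out (hard stop), growing as it is unscrewed (counter-clockwise from above); a quarter turn off bottom is 1.57. Right-hand thread, 4 mm lift per full turn. It starts 2.2 to 3.6 rad off bottom, takes about 0.12 N m to turn and stays where it is left.
- blank_mid (a point): On the centre line of the brass blank, 75 mm from the stud's axis, half-way up (33 mm above the bench). The blank is a flat bar 32 mm wide, 12 mm thick, pivoting level on the stud: it reaches 160 mm from the stud's axis along its own +x (this point's x, pointing away from the stud) and 25 mm the other way. Its underside is 12 mm above the base plate, whose top is 15 mm above the bench.
- blank (a joint): Swing of the blank about the stud in rad: 0 = against the round dowel pin, growing clockwise seen from above, 1.5 = long edge flat against the fence block (hard stop). It starts at 0 to 0.45, takes about 0.2 N m to swing (3 N pushed sideways at blank_mid) and stays where it is left.
- fence (a point): Centre of the working face of the fence block (steel, 60 mm long, 20 mm deep, 26 mm high on the base plate; top 41 mm above the bench, two screw heads 6 mm higher), 130 mm along from the stud and 16 mm to the side of its axis. x runs along the face away from the stud, y is the way the face looks (to the blank), z up. The jig is bolted to the bench.
- hammer_grip (a point): A point on the wooden handle of a loose 260 mm hammer lying on the bench, 52 mm from the middle of its length towards the head. To be left alone.
- offcut: A loose brass bar 110 x 25 x 25 mm on the bench; origin at the centre of its underside. To be left alone.
- tin: A loose open steel tin, 76 mm across the rim and 85 mm tall; origin at the centre of its underside. To be left alone.

How it is judged:
On the way, in this order (a step that is already met when the one before it is completed fails the run):
1. the blank lies against the fence block (value of joint blank above 1.465 rad), for 0.2 s.
2. the nut is bottomed out, the blank still at the fence (value of joint blank above 1.465 rad and value of joint nut_turn below 0.08 rad), for 0.2 s.
At the end, for the whole second after the job is handed in: The blank is at the fence (within 0.035 rad), the nut has been bottomed and now stands a quarter turn off bottom (1.57 rad, give or take 0.30), still, and is gripped by the fingers (more than 5 N, grasp point within 28 mm of the nut's centre) (value of joint blank above 1.465 rad and value of joint nut_turn between 1.27 and 1.87 rad and contact force between the fingers and nut above 5 N and distance between the grasp point and nut_mid below 0.028 m and velocity of joint nut_turn between -0.1 and 0.1 rad/s); the arm keeps its last pose, push and grip.
It fails at once if the hammer is disturbed (moved more than 30 mm) (distance of hammer_grip from where it was at the start of the episode above 0.03 m).
It fails at once if the brass offcut is disturbed (moved more than 30 mm) (distance of offcut from where it was at the start of the episode above 0.03 m).
It fails at once if the tin is disturbed (moved more than 30 mm) (distance of tin from where it was at the start of the episode above 0.03 m).
It also fails if it takes over 72 s, if anything falls off the work surface, if the arm or the gripper's body presses on something with over 40 N, if the wrist force passes 120 N, or if a joint passes its speed limit or range.

ROBOT

A 7-joint arm with a two-finger parallel gripper is mounted at the origin on the work surface. World frame = base frame: x ahead of the robot, y to its left, z up, the work surface at z = 0. Lengths are in m, angles in rad, forces in N, time in s.
With the tool pointing down it reaches from about 0.4 to 0.875 m from the base axis. Payload 4.4 kg.
Tool frame: the origin (TCP) lies between the finger pads; the fingertips stand 19 mm ahead of it and the grasp point (between the pads) is the TCP (robot.tcp_to_tips is the y of the fingertips in the tool frame, in m); y points along the fingers, x is the direction in which the jaws open and shut, and the axes are right-handed (so a half turn about y gives the same grasp; the last joint's range is limited). The gripper opens to 85 mm and grips with 20 to 120 N. Pads are 22 mm wide; open, the fingers measure 114 mm over their backs; the gripper's body (76 mm by 85 mm) begins 54 mm behind the grasp point. The pads swing forward as they close: fully open they stand 13 mm farther back than shut.
Start: joints at [-1.235, 0.628, 0.038, 1.517, -0.027, 0.996, -0.02], TCP at [0.254, 0.598, 0.25] pointing down, gripper open.
Joint ranges: [-3.06, 3.06], [-0.37, 2.12], [-1.25, 1.32], [0.18, 2.47], [-1.1, 4.24], [0.23, 1.98], [-2.94, 2.94]. Speed limits (rad/s): [2.57, 2.57, 3.14, 3.14, 3.14, 3.14, 3.14].

INTERFACE

Orientations are given as a rotation vector (axis times angle).
In Python, from workcell import telemetry, vision, order, robot gives the robot as it stands. The module is installed in compiled form; this text tells all that it offers.
- The arm moves only by the tool move_arm, never from a script. Its argument "steps" is a list of rows, each an object with "translation": the shift along the tool's x, y, z in mm, a list of three; "rotation": the turn, a rotation vector about the tool's x, y, z in rad, a list of three. A call has 1 to 10 rows; each row is the pose to reach, as a shift and turn from the pose commanded when the call began, along the tool's axes at that moment; what a row does not reach only later rows make up. A row lasts 1/10 s, in which the tool goes at most 50 mm and 8.59 degrees, less where a joint would pass 70% of its speed; a pose out of reach is approached as far as the arm can. A call with a gripper value outside its range is refused whole. "fingers" is the opening, from 0 (shut) to 1 (fully open), set as the call begins (left out, the last holds). The fingers move at their own pace and stop on an object; "force" is the grip in N (left out, the last holds). Time passes only in rows, so rows that repeat a pose let the fingers close. It gives the time, the measured TCP pose, the force and the opening at its end, in the units of the state.
- telemetry.state(): the state, without advancing time (a new reading comes with each control period).
- vision.get_image(name): name is "scene" or "side" or "wrist"; returns a dict with "pixels" (400x640x3 uint8, red, green, blue), "fovy" (degrees; the focal length in pixels is half the picture's height over the tangent of half this angle, whatever the lens; pixels are square), "cx", "cy" (the principal point, pixels), "dist_coeffs" ([k1, k2, p1, p2, k3] as OpenCV has them; the pictures are not rectified), "rvec" (rotation vector, rad) and "tvec" (3), from world to camera coordinates, as OpenCV has them. Camera axes: x right, y down, z forward; pixel columns grow to the right and rows downward; lengths in m; the calibration is good to about 2 mm. A picture is of the moment at which its call begins. There is no depth.
- order.close_job(): hands the job in, once; it reports no verdict.
The state is a dict: "time_s": time; "joint_positions": joint angles; "qvel": joint speeds; "tau": joint torques, N m; "position": TCP position; "tcp_rot": TCP orientation; "wrist_force": force on the tool from outside, world axes, zero at the start; "ft_torque": the same for the moment, N m; "gripper_width": finger opening in m.
Only numpy, scipy, OpenCV 4.12 (cv2) and the standard library are available. Lean on these libraries where they do the work, as an engineer would, in place of code of your own. Each camera call takes 0.05 s, during which the arm holds its last target. There are 200 camera calls.

## Working session

There is one attempt and no reset: what is moved stays moved. The work goes in short steps, Python scripts to look and compute and a tool call to move; the robot and the scene stay as the last step left them, time stands still between calls to the robot, and variables do not carry over. Pictures are saved under pics/ and viewed, about 8 in all and at most 12, crops included, and the job is handed in when it is done.

Besides the shell and the picture viewer there is one more tool, called after ">>>" by a JSON object that holds its "method" and its "body". move_arm: Moves the arm, as the interface text tells. Its arguments: {"type":"object","properties":{"steps":{"type":"array","items":{"type":"object","properties":{"translation":{"type":"array","items":{"type":"number"}},"rotation":{"type":"array","items":{"type":"number"}}}}},"fingers":{"type":"number"},"force":{"type":"number"}},"required":["steps"]}

```bash
mkdir -p pics; cat > h.py <<'E'
import numpy as np, cv2
from scipy.spatial.transform import Rotation as R
from workcell import telemetry, vision, order, robot
def snap(n,fn):
    im=vision.get_image(n); cv2.imwrite(f'pics/{fn}.png',im['pixels'][:,:,::-1])
    np.save(f'pics/{fn}.npy',{k:v for k,v in im.items() if k!='pixels'},allow_pickle=True); return im
def load(fn): return np.load(f'pics/{fn}.npy',allow_pickle=True).item()
def K(im):
    f=200/np.tan(np.radians(im['fovy'])/2); return np.array([[f,0,im['cx']],[0,f,im['cy']],[0,0,1.]])
def ray(im,uv):
    p=cv2.undistortPoints(np.array([[uv]],float),K(im),np.array(im['dist_coeffs'],float))[0,0]
    Rm=R.from_rotvec(np.ravel(im['rvec'])).as_matrix(); o=-Rm.T@np.ravel(im['tvec']); return o,Rm.T@np.array([p[0],p[1],1])
def atz(im,uv,z):
    o,d=ray(im,uv); return o+d*(z-o[2])/d[2]
def proj(im,P):
    return cv2.projectPoints(np.atleast_2d(np.array(P,float)),np.array(im['rvec'],float),np.array(im['tvec'],float),K(im),np.array(im['dist_coeffs'],float))[0][:,0]
E
python3 - <<'E'
from h import *
a=snap('scene','s0');b=snap('side','d0');w=snap('wrist','w0')
for i in(a,b,w):print(i['fovy'],i['cx'],i['cy'],i['dist_coeffs'],ray(i,(320,200)))
s=telemetry.state();print({k:np.round(v,3) for k,v in s.items()});print(R.from_rotvec(s['tcp_rot']).as_matrix().round(3))
E
```

```text
49.22941212207771 313.50329819636926 202.06227656332183 [-0.08744876  0.          0.          0.          0.        ] (array([1.00996667, 0.70606258, 0.98512401]), array([-0.40646819, -0.55277718, -0.72764332]))
52.774642409064064 316.64377707307085 199.30668378948135 [0.02473855 0.         0.         0.         0.        ] (array([ 0.01433946, -0.59807542,  0.93720509]), array([ 0.45151892,  0.50473301, -0.73583118]))
61.08748889713514 316.6230758221271 198.09338819649145 [-0.00425176  0.          0.          0.          0.        ] (array([0.18302705, 0.62736281, 0.37306042]), array([ 0.28565153, -0.11126743, -0.95192104]))
{'time_s': np.float64(0.15), 'joint_positions': array([-1.235,  0.629,  0.038,  1.518, -0.027,  0.996, -0.02 ]), 'qvel': array([-0.001, -0.004, -0.001, -0.003, -0.002, -0.001,  0.   ]), 'tau': array([ 2.0000e-03, -5.6380e+01,  1.2290e+00, -1.9365e+01,  1.1000e-02,
        8.0000e-03,  0.0000e+00]), 'position': array([0.254, 0.598, 0.25 ]), 'tcp_rot': array([-1.374, -0.907,  0.909]), 'wrist_force': array([0.999, 0.3  , 0.577]), 'ft_torque': array([ 0.025,  0.001, -0.037]), 'gripper_width': np.float64(0.086)}
[[ 0.391 -0.001 -0.92 ]
 [ 0.92  -0.001  0.391]
 [-0.001 -1.    -0.   ]]
```

View pics/s0.png

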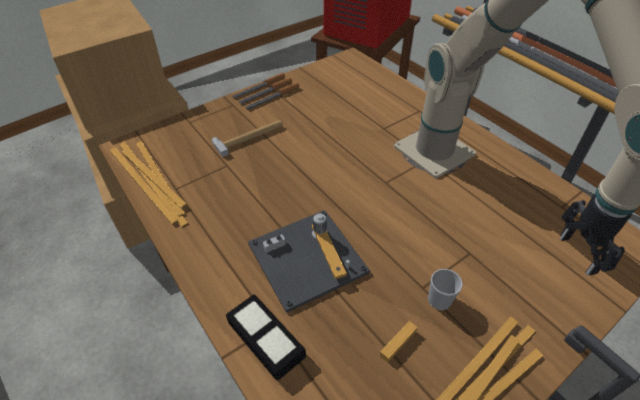

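View pics/d0.png

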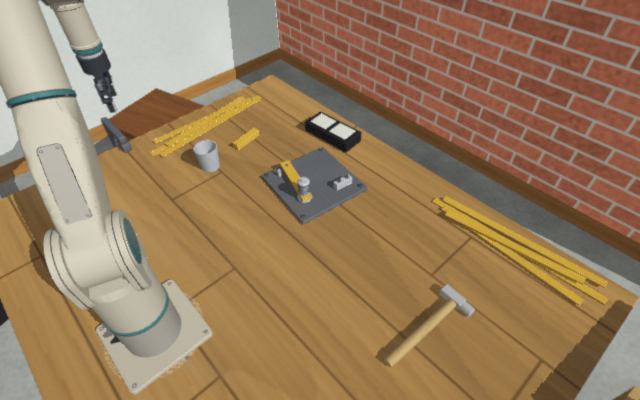

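The scene view shows the jig near (308,260), with the nut at (320,222), the fence at (275,243) and the blank running to (340,272). In the side view the nut is at (304,187) and the fence at (342,182). I'll enlarge both.

```bash
python3 - <<'E'
import cv2,numpy as np
a=cv2.imread('pics/s0.png')[200:312,240:376];b=cv2.imread('pics/d0.png')[140:224,254:372]
a=cv2.resize(a,None,fx=5,fy=5,interpolation=cv2.INTER_CUBIC);b=cv2.resize(b,None,fx=6,fy=6,interpolation=cv2.INTER_CUBIC)
cv2.imwrite('pics/s0c.png',a);cv2.imwrite('pics/d0c.png',b);print(a.shape,b.shape)
E
```

```text
(560, 680, 3) (504, 708, 3)
```

View pics/s0c.png

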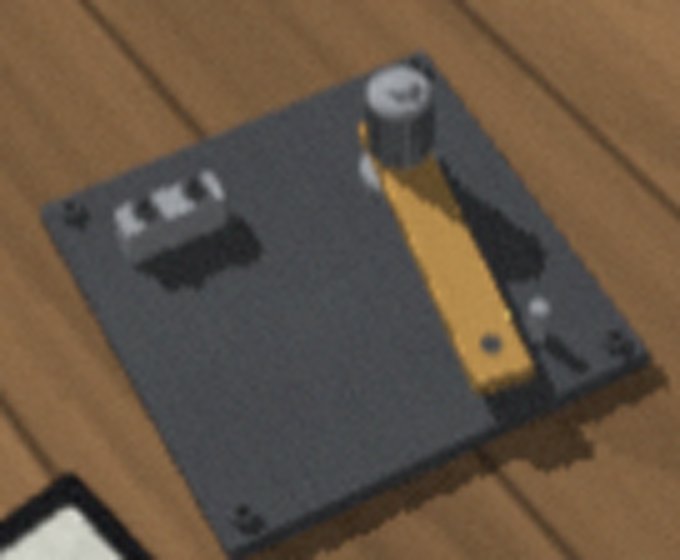

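View pics/d0c.png

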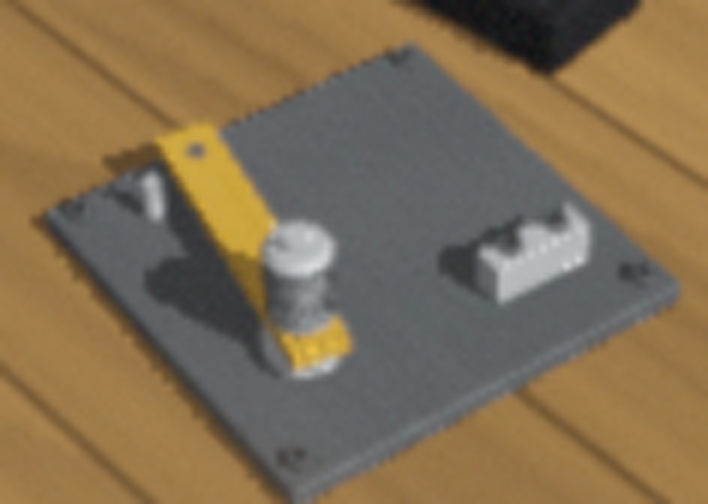

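```bash
python3 - <<'E'
from h import *
s=load('s0');d=load('d0')
S=lambda u,v:(240+u/5-.4,200+v/5-.4);D=lambda u,v:(254+u/6-.4,140+v/6-.4)
def pr(n,a,b,z):
    if a:print(n,'S',atz(s,S(*a),z).round(4))
    if b:print(n,'D',atz(d,D(*b),z).round(4))
    if a and b:
        o,e=ray(s,S(*a));p,f=ray(d,D(*b));A=np.stack([e,-f],1);t=np.linalg.lstsq(A,p-o,rcond=None)[0]
        print('   tri',((o+e*t[0]+p+f*t[1])/2).round(4),np.linalg.norm(o+e*t[0]-p-f*t[1]).round(4))
pr('nut',(401,90),(300,246),.091)
pr('hole',(490,343),(196,150),.039)
pr('dowel',(540,305),(152,178),.035)
pr('pl near(robot) corner',(425,55),(295,495),.015)
pr('pl right',(45,205),(680,290),.015)
pr('pl far',(235,548),(408,45),.015)
pr('pl left',(650,358),(48,218),.015)
pr('tipR',(470,385),None,.039);pr('tipL',(530,350),(160,143),.039);pr('tipR',None,(212,123),.039)
pr('fence face top near',(225,210),None,.041)
pr('fence face top far',(120,240),None,.041)
pr('fence back far',(115,212),(588,210),.041)
pr('fence back',(205,172),(490,270),.041)
print('tin',atz(s,(445,283),.085),atz(d,(206,150),.085))
print('offcut',atz(s,(399,338),.025),atz(d,(246,138),.025))
E
```

```text
nut S [0.5499 0.0793 0.091 ]
nut D [0.5514 0.074  0.091 ]
   tri [0.5507 0.0767 0.0892] 0.0044
hole S [0.5893 0.2108 0.039 ]
hole D [0.5922 0.2114 0.039 ]
   tri [0.5906 0.2109 0.0402] 0.002
dowel S [0.5513 0.2053 0.035 ]
dowel D [0.5629 0.2141 0.035 ]
   tri [0.5567 0.2083 0.0428] 0.0039
pl near(robot) corner S [0.4828 0.0123 0.015 ]
pl near(robot) corner D [0.4828 0.0042 0.015 ]
   tri [0.4827 0.0081 0.0113] 0.0049
pl right S [ 0.7235 -0.0239  0.015 ]
pl right D [ 0.7243 -0.0298  0.015 ]
   tri [ 0.7243 -0.0273  0.0125] 0.0041
pl far S [0.7563 0.2203 0.015 ]
pl far D [0.7566 0.2174 0.015 ]
   tri [0.7567 0.219  0.0138] 0.0019
pl left S [0.5162 0.2563 0.015 ]
pl left D [0.5133 0.2464 0.015 ]
   tri [0.5149 0.2527 0.0095] 0.0036
tipR S [0.6135 0.2252 0.039 ]
tipL S [0.5753 0.2266 0.039 ]
tipL D [0.5814 0.2295 0.039 ]
   tri [0.5781 0.2274 0.0424] 0.0031
tipR D [0.6128 0.2224 0.039 ]
fence face top near S [0.6532 0.0572 0.041 ]
fence face top far S [0.7104 0.0407 0.041 ]
fence back far S [0.7026 0.0227 0.041 ]
fence back far D [0.7126 0.0284 0.041 ]
   tri [0.706  0.0253 0.0469] 0.0043
fence back S [0.6475 0.0283 0.041 ]
fence back D [0.6433 0.032  0.041 ]
   tri [0.6456 0.0304 0.0413] 0.0055
tin [0.42755363 0.42396179 0.085     ] [0.4171658 0.4052206 0.085    ]
offcut [0.58850414 0.44541117 0.025     ] [0.5860525  0.43354505 0.025     ]
```

Geometry: the stud is at about (0.551, 0.077). The blank points at 73.4° and the fence lies along −8°, so the swing is about 1.42 rad. I'll shut the fingers and go to above the blank's counter-clockwise side.

>>> {"method": "move_arm", "body": {"steps": [{"translation":[-280,0,-412],"rotation":[0,-0.11,0]},{"translation":[-280,0,-412],"rotation":[0,-0.11,0]},{"translation":[-280,0,-412],"rotation":[0,-0.11,0]},{"translation":[-280,0,-412],"rotation":[0,-0.11,0]},{"translation":[-280,0,-412],"rotation":[0,-0.11,0]},{"translation":[-280,0,-412],"rotation":[0,-0.11,0]},{"translation":[-280,0,-412],"rotation":[0,-0.11,0]},{"translation":[-280,0,-412],"rotation":[0,-0.11,0]},{"translation":[-280,0,-412],"rotation":[0,-0.11,0]},{"translation":[-280,0,-412],"rotation":[0,-0.11,0]}], "fingers": 0, "force": 60}}

```text
time_s: 1.15
position: [0.5247, 0.1773, 0.2502]
tcp_rot: [-1.333, -0.991, 0.991]
wrist_force: [1.2, 0.2, 0.4]
gripper_width: -0.0002
```

>>> {"method": "move_arm", "body": {"steps": [{"translation":[0,0,0],"rotation":[0,0,0]},{"translation":[0,0,0],"rotation":[0,0,0]}]}}

```text
time_s: 1.35
position: [0.5243, 0.1779, 0.25]
tcp_rot: [-1.335, -0.988, 0.989]
wrist_force: [0.7, 0.8, 0.8]
gripper_width: -0.0003
```

```bash
python3 - <<'E'
from h import *
w=snap('wrist','w1');s=telemetry.state()
print(s['position'],s['joint_positions'].round(2),R.from_rotvec(s['tcp_rot']).as_matrix().round(3),s['gripper_width'],robot.tcp_to_tips)
print(proj(w,[[.5507,.0767,.091],[.5907,.2111,.039],[.556,.2065,.035],[.5237,.1786,.23]]).round(0))
E
```

```text
[0.52348485 0.17964481 0.25002934] [-0.4   0.49  0.02  1.79 -0.02  0.86  0.91] [[ 0.288 -0.001 -0.958]
 [ 0.958  0.     0.288]
 [ 0.    -1.     0.001]] -0.00022318323090433277 0.019
[[220. 242.]
 [365. 221.]
 [352. 191.]
 [319. 260.]]
```

View pics/w1.png

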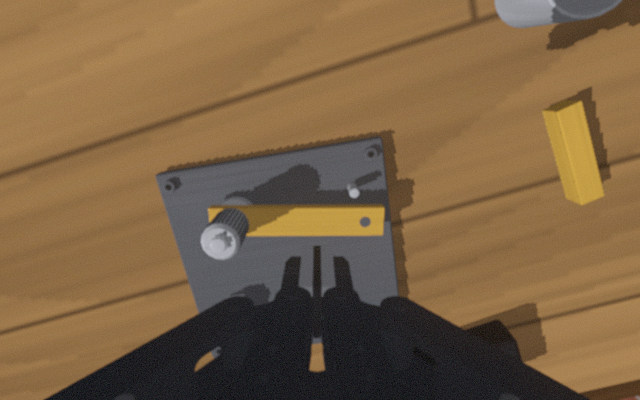

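The wrist view confirms the estimates: nut top at (221,241) against a predicted (220,242), hole at (365,221) as predicted. Next I descend beside the blank.

>>> {"method": "move_arm", "body": {"steps": [{"translation":[0,50,0]},{"translation":[0,100,0]},{"translation":[0,150,0]},{"translation":[0,180,0]},{"translation":[0,206,0]},{"translation":[0,206,0]},{"translation":[0,206,0]}]}}

```text
validation failed for argument at $.st...
```

```bash
cat > arc.py <<'E'
import sys
from h import *
# waypoints (blank angle deg, along, left) -> rows relative to present pose
def rows(wps,z=.044,stud=(.5507,.0767)):
    s=telemetry.state();p=s['position'];M=R.from_rotvec(s['tcp_rot']).as_matrix()
    print('pos',p.round(4),'F',s['wrist_force'].round(1),'T',s['ft_torque'].round(2),'q',s['joint_positions'].round(2))
    for th,a,l in wps:
        t=np.radians(th);u=np.array([np.cos(t),np.sin(t)]);n=np.array([-u[1],u[0]])
        P=np.r_[np.array(stud)+a/1e3*u+l/1e3*n,z]
        X=np.r_[u,0];Y=np.array([0,0,-1.]);T=np.stack([X,Y,np.cross(X,Y)],1)
        print((1e3*M.T@(P-p)).round(0),R.from_matrix(M.T@T).as_rotvec().round(2))
E
python3 - <<'E'
from arc import *
rows([(73.4,90,30),(69,90,27),(64,90,27),(59,90,27),(54,90,27),(49,90,27),(44,90,27),(39,90,27),(34,90,27),(29,90,27)])
E
```

```text
pos [0.5235 0.1796 0.25  ] F [0.2 0.8 0.4] T [ 0.06 -0.02 -0.01] q [-0.4   0.49  0.02  1.79 -0.02  0.86  0.91]
[ -1. 206. -26.] [-0. -0.  0.]
[  1. 206. -36.] [-0.    0.07  0.  ]
[  2. 206. -44.] [-0.    0.16  0.  ]
[  3. 206. -52.] [-0.    0.25  0.  ]
[  3. 206. -60.] [-0.    0.34  0.  ]
[  2. 206. -68.] [-0.    0.42 -0.  ]
[  1. 206. -76.] [-0.    0.51 -0.  ]
[ -1. 206. -84.] [-0.   0.6 -0. ]
[ -4. 206. -92.] [-0.    0.69 -0.  ]
[ -7. 206. -99.] [-0.    0.77 -0.  ]
```

>>> {"method": "move_arm", "body": {"steps": [{"translation":[0,50,0],"rotation":[0,0,0]},{"translation":[0,100,0],"rotation":[0,0,0]},{"translation":[0,150,0],"rotation":[0,0,0]},{"translation":[0,180,0],"rotation":[0,0,0]},{"translation":[0,206,0],"rotation":[0,0,0]},{"translation":[0,206,0],"rotation":[0,0,0]},{"translation":[0,206,0],"rotation":[0,0,0]}]}}

```text
time_s: 2.1
position: [0.5232, 0.1809, 0.0445]
tcp_rot: [-1.331, -0.993, 0.993]
wrist_force: [0.2, -0.5, 0.8]
gripper_width: 0.0004
```

>>> {"method": "move_arm", "body": {"steps": [{"translation":[-1,0,-20],"rotation":[0,0,0]},{"translation":[-1,0,-26],"rotation":[0,0,0]},{"translation":[1,0,-36],"rotation":[0,0.07,0]},{"translation":[2,0,-44],"rotation":[0,0.16,0]},{"translation":[3,0,-52],"rotation":[0,0.25,0]},{"translation":[3,0,-60],"rotation":[0,0.34,0]},{"translation":[2,0,-68],"rotation":[0,0.42,0]},{"translation":[1,0,-76],"rotation":[0,0.51,0]},{"translation":[-1,0,-84],"rotation":[0,0.6,0]},{"translation":[-4,0,-92],"rotation":[0,0.69,0]}]}}

```text
time_s: 3.1
position: [0.6099, 0.1514, 0.0459]
tcp_rot: [-1.518, -0.459, 0.46]
wrist_force: [-1.8, 1.8, 1.5]
gripper_width: 0.0
```

```bash
python3 - <<'E'
from arc import *
rows([(29,90,27),(24,90,27),(19,90,27),(14,90,27),(9,90,27),(5,90,27),(1,90,27),(-2,90,27),(-4,90,27),(-6,90,27),(-8,90,27),(-8,90,25),(-9,90,25)])
E
```

```text
pos [0.6099 0.1514 0.0459] F [-1.8  1.8  1.5] T [0.42 0.62 0.06] q [-0.39  0.87  0.18  1.72 -0.26  0.57  0.53]
[  1.   2. -10.] [-0.    0.08  0.  ]
[  3.   2. -18.] [-0.    0.17  0.  ]
[  3.   2. -26.] [-0.    0.26  0.  ]
[  3.   2. -34.] [-0.    0.34  0.  ]
[  2.   2. -42.] [-0.    0.43  0.  ]
[  1.   2. -49.] [-0.   0.5 -0. ]
[ -0.   2. -55.] [-0.    0.57 -0.  ]
[ -2.   2. -60.] [-0.    0.62 -0.  ]
[ -3.   2. -63.] [-0.    0.66 -0.  ]
[ -4.   2. -66.] [-0.    0.69 -0.  ]
[ -5.   2. -69.] [-0.    0.73 -0.  ]
[ -7.   2. -71.] [-0.    0.73 -0.  ]
[ -8.   2. -72.] [-0.    0.74 -0.  ]
```

>>> {"method": "move_arm", "body": {"steps": [{"translation":[1,1,-10],"rotation":[0,0.08,0]},{"translation":[3,1,-18],"rotation":[0,0.17,0]},{"translation":[3,1,-26],"rotation":[0,0.26,0]},{"translation":[3,1,-34],"rotation":[0,0.34,0]},{"translation":[2,1,-42],"rotation":[0,0.43,0]},{"translation":[1,1,-49],"rotation":[0,0.5,0]},{"translation":[0,1,-55],"rotation":[0,0.57,0]},{"translation":[-2,1,-60],"rotation":[0,0.62,0]},{"translation":[-3,1,-63],"rotation":[0,0.66,0]},{"translation":[-4,1,-66],"rotation":[0,0.69,0]}]}}

```text
time_s: 4.1
position: [0.6446, 0.0929, 0.0442]
tcp_rot: [-1.568, 0.079, -0.081]
wrist_force: [0.5, 3.7, 1.8]
gripper_width: 0.0
```

```bash
python3 - <<'E'
from arc import *
rows([(-6,90,27),(-8,90,27),(-8,90,25),(-8,90,22)])
E
```

```text
pos [0.6446 0.0929 0.0442] F [0.5 3.7 1.8] T [ 0.59  0.02 -0.01] q [-0.39  0.92  0.35  1.66 -0.47  0.65  0.11]
[-2.  0.  1.] [-0.  0.  0.]
[-1.  0. -2.] [-0.    0.04  0.  ]
[-1.  0. -4.] [-0.    0.04  0.  ]
[-1.  0. -7.] [-0.    0.04  0.  ]
```

Force is still just the sliding friction, so I press on gently until it rises at the stop.

>>> {"method": "move_arm", "body": {"steps": [{"translation":[-1,0,-1],"rotation":[0,0.02,0]},{"translation":[-1,0,-2],"rotation":[0,0.04,0]},{"translation":[-1,0,-3],"rotation":[0,0.04,0]},{"translation":[-1,0,-4],"rotation":[0,0.04,0]},{"translation":[-1,0,-4],"rotation":[0,0.04,0]},{"translation":[-1,0,-4],"rotation":[0,0.04,0]}]}}

```text
time_s: 4.7
position: [0.6445, 0.0911, 0.0439]
tcp_rot: [-1.564, 0.107, -0.112]
wrist_force: [3.2, 6.9, 2.4]
gripper_width: 0.0002
```

>>> {"method": "move_arm", "body": {"steps": [{"translation":[0,0,-1],"rotation":[0,0,0]},{"translation":[0,0,-2],"rotation":[0,0,0]},{"translation":[0,0,-2],"rotation":[0,0,0]},{"translation":[0,0,-2],"rotation":[0,0,0]}]}}

```text
time_s: 5.1
position: [0.6445, 0.091, 0.044]
tcp_rot: [-1.562, 0.106, -0.112]
wrist_force: [3.8, 9.5, 2.3]
gripper_width: 0.0003
```

>>> {"method": "move_arm", "body": {"steps": [{"translation":[0,0,-2],"rotation":[0,0,0]},{"translation":[0,0,-4],"rotation":[0,0,0]},{"translation":[0,0,-4],"rotation":[0,0,0]},{"translation":[0,0,-4],"rotation":[0,0,0]}]}}

```text
time_s: 5.5
position: [0.6445, 0.0909, 0.044]
tcp_rot: [-1.558, 0.104, -0.111]
wrist_force: [5.4, 14.6, -0.0]
gripper_width: -0.0003
```

```bash
python3 - <<'E'
from h import *
snap('scene','s2');snap('side','d2')
s=telemetry.state();print(s['position'].round(4),s['wrist_force'].round(1))
a=cv2.imread('pics/s2.png')[200:300,240:350];b=cv2.imread('pics/d2.png')[140:220,274:374]
cv2.imwrite('pics/c2.png',np.hstack([cv2.resize(a,(400,364),interpolation=2),cv2.resize(b,(400,364),interpolation=2)]))
E
```

```text
[0.6445 0.0909 0.044 ] [ 6.2 16.3  1.5]
```

View pics/c2.png

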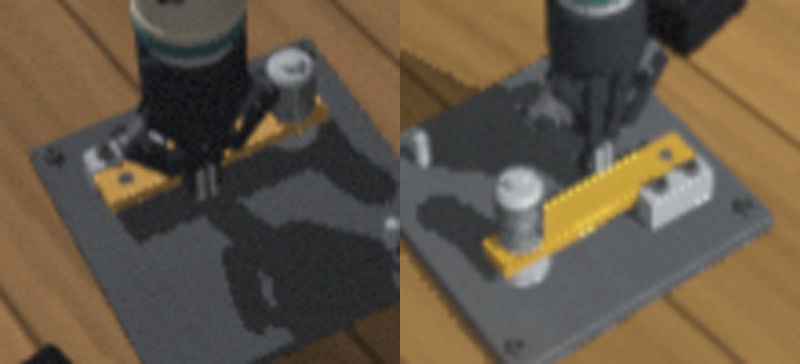

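The blank lies along the fence in both views and force climbed to 17 N with no motion. I back off, lift, open the fingers and wind the wrist counter-clockwise for the nut.

>>> {"method": "move_arm", "body": {"steps": [{"translation":[0,0,25],"rotation":[0,0,0]},{"translation":[0,0,40],"rotation":[0,0,0]},{"translation":[0,-50,40],"rotation":[0,-0.15,0]},{"translation":[0,-100,40],"rotation":[0,-0.3,0]},{"translation":[0,-126,40],"rotation":[0,-0.45,0]},{"translation":[0,-126,40],"rotation":[0,-0.6,0]},{"translation":[0,-126,40],"rotation":[0,-0.75,0]},{"translation":[0,-126,40],"rotation":[0,-0.9,0]},{"translation":[0,-126,40],"rotation":[0,-1.05,0]},{"translation":[0,-126,40],"rotation":[0,-1.2,0]}]}}

```text
time_s: 6.6
position: [0.6468, 0.1205, 0.1686]
tcp_rot: [-1.408, -0.827, 0.831]
wrist_force: [-0.0, -0.6, 0.0]
gripper_width: -0.0001
```

```bash
python3 - <<'E'
from arc import *
rows([(120,0,0)],z=.17)
E
```

```text
pos [0.6468 0.1205 0.1686] F [-0.  -0.6  0. ] T [-0.02  0.01  0.02] q [-0.29  0.73  0.12  1.57 -0.1   0.85  0.92]
[-85.  -1.  63.] [-0.   -1.03 -0.  ]
```

>>> {"method": "move_arm", "body": {"steps": [{"translation":[-43,-1,31],"rotation":[0,-0.15,0]},{"translation":[-85,-1,63],"rotation":[0,-0.3,0]},{"translation":[-85,-1,63],"rotation":[0,-0.45,0]},{"translation":[-85,-1,63],"rotation":[0,-0.6,0]},{"translation":[-85,-1,63],"rotation":[0,-0.75,0]},{"translation":[-85,-1,63],"rotation":[0,-0.9,0]},{"translation":[-85,-1,63],"rotation":[0,-1.03,0]},{"translation":[-85,-1,63],"rotation":[0,-1.03,0]},{"translation":[-85,-1,63],"rotation":[0,-1.03,0]}], "fingers": 1}}

```text
time_s: 7.5
position: [0.5506, 0.0777, 0.1699]
tcp_rot: [-0.92, -1.576, 1.578]
wrist_force: [0.7, 0.3, 0.3]
gripper_width: 0.0853
```

```bash
python3 - <<'E'
from arc import *
w=snap('wrist','w3')
rows([(120,0,0)],z=.067)
print(proj(w,[[.5507,.0767,.091],[.5507,.0767,.097]]).round(1))
E
```

```text
pos [0.5507 0.0779 0.17  ] F [ 0.1 -0.2 -0.3] T [-0.01  0.01  0.01] q [-0.07  0.6  -0.18  1.86  0.16  0.69  1.74]
[ -1. 103.   0.] [-0.   -0.01 -0.  ]
[[315.8 217.7]
 [315.8 221.2]]
```

View pics/w3.png

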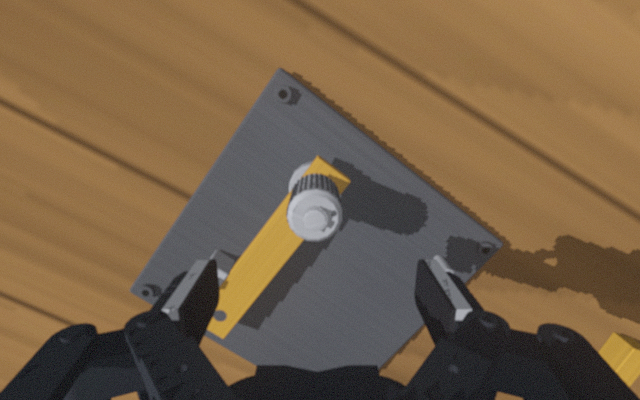

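The nut top sits at (314,217) against a predicted (316,218), so the tool is centred within about 1 mm. I descend, then close.

>>> {"method": "move_arm", "body": {"steps": [{"translation":[-1,40,0],"rotation":[0,0,0]},{"translation":[-1,75,0],"rotation":[0,0,0]},{"translation":[-1,102,0],"rotation":[0,0,0]},{"translation":[-1,102,0],"rotation":[0,0,0]},{"translation":[-1,102,0],"rotation":[0,0,0]}]}}

```text
time_s: 8.05
position: [0.5514, 0.0777, 0.0684]
tcp_rot: [-0.918, -1.578, 1.58]
wrist_force: [-0.4, -0.8, -0.8]
gripper_width: 0.0855
```

>>> {"method": "move_arm", "body": {"steps": [{"translation":[0,0,0],"rotation":[0,0,0]},{"translation":[0,0,0],"rotation":[0,0,0]},{"translation":[0,0,0],"rotation":[0,0,0]},{"translation":[0,0,0],"rotation":[0,0,0]},{"translation":[0,0,0],"rotation":[0,0,0]},{"translation":[0,0,0],"rotation":[0,0,0]}], "fingers": 0, "force": 50}}

```text
time_s: 8.65
position: [0.5525, 0.0771, 0.0696]
tcp_rot: [-0.921, -1.581, 1.579]
wrist_force: [-0.6, -1.9, 6.9]
gripper_width: 0.0351
```

```bash
python3 - <<'E'
from arc import *
rows([(120,0,0)],z=.067)
E
```

```text
pos [0.5525 0.0771 0.0696] F [-0.6 -1.9  6.9] T [-0.32  0.04 -0.02] q [-0.1   0.76 -0.14  1.91  0.21  0.48  1.7 ]
[1. 3. 2.] [ 0.   -0.01 -0.  ]
```

>>> {"method": "move_arm", "body": {"steps": [{"translation":[0,0,0],"rotation":[0,0.12,0]},{"translation":[0,0,0],"rotation":[0,0.24,0]},{"translation":[0,0,0],"rotation":[0,0.36,0]},{"translation":[0,0,0],"rotation":[0,0.48,0]},{"translation":[0,0,0],"rotation":[0,0.6,0]},{"translation":[0,0,0],"rotation":[0,0.72,0]},{"translation":[0,0,0],"rotation":[0,0.84,0]},{"translation":[0,0,0],"rotation":[0,0.96,0]},{"translation":[0,0,0],"rotation":[0,1.08,0]},{"translation":[0,0,0],"rotation":[0,1.2,0]}]}}

```text
time_s: 9.65
position: [0.5523, 0.0755, 0.069]
tcp_rot: [-1.461, -0.69, 0.689]
wrist_force: [1.3, -4.7, -0.5]
gripper_width: 0.0349
```

```bash
cat > st.py <<'E'
from h import *
s=telemetry.state();M=R.from_rotvec(s['tcp_rot']).as_matrix()
print('t',s['time_s'],'pos',s['position'].round(4),'F',s['wrist_force'].round(1),'T',s['ft_torque'].round(3),'q',s['joint_positions'].round(2),'w',round(float(s['gripper_width']),4),'jaw',np.arctan2(M[1,0],M[0,0]).round(3),'tilt',M[:,1].round(3))
E
python3 st.py
```

```text
t 9.65 pos [0.5523 0.0755 0.069 ] F [ 1.3 -4.7 -0.5] T [-1.039 -0.123  0.113] q [-0.29  0.77  0.16  1.92 -0.24  0.47  0.93] w 0.0349 jaw 0.883 tilt [ 0.002 -0.002 -1.   ]
```

Torque of 0.11 N·m is the expected thread friction, so the nut is turning with the fingers. I continue in smaller calls.

>>> {"method": "move_arm", "body": {"steps": [{"translation":[0,1,0],"rotation":[0,0.12,0]},{"translation":[0,1,0],"rotation":[0,0.24,0]},{"translation":[0,1,0],"rotation":[0,0.36,0]},{"translation":[0,1,0],"rotation":[0,0.48,0]},{"translation":[0,1,0],"rotation":[0,0.6,0]},{"translation":[0,1,0],"rotation":[0,0.7,0]},{"translation":[0,1,0],"rotation":[0,0.8,0]}]}}

```text
time_s: 10.35
position: [0.5514, 0.075, 0.0684]
tcp_rot: [-1.572, -0.066, 0.065]
wrist_force: [-2.1, -5.7, 6.6]
gripper_width: 0.035
```

```bash
python3 st.py
```

```text
t 10.35 pos [0.5514 0.075  0.0684] F [-2.1 -5.7  6.6] T [-1.24   0.642  0.094] q [-0.42  0.8   0.36  1.93 -0.53  0.52  0.4 ] w 0.035 jaw 0.083 tilt [ 0.    -0.002 -1.   ]
```

>>> {"method": "move_arm", "body": {"steps": [{"translation":[0,0,0],"rotation":[0,0.07,0]},{"translation":[0,0,0],"rotation":[0,0.14,0]},{"translation":[0,0,0],"rotation":[0,0.21,0]},{"translation":[0,0,0],"rotation":[0,0.28,0]},{"translation":[0,0,0],"rotation":[0,0.35,0]},{"translation":[0,0,0],"rotation":[0,0.35,0]}]}}

```text
time_s: 10.95
position: [0.5508, 0.075, 0.0682]
tcp_rot: [-1.563, 0.208, -0.208]
wrist_force: [-2.7, -5.1, 6.5]
gripper_width: 0.0351
```

```bash
python3 st.py
```

```text
t 10.95 pos [0.5508 0.075  0.0682] F [-2.7 -5.1  6.5] T [-1.061  0.737 -0.159] q [-0.47  0.81  0.45  1.93 -0.65  0.55  0.16] w 0.0351 jaw -0.265 tilt [-0.    -0.002 -1.   ]
```

>>> {"method": "move_arm", "body": {"steps": [{"translation":[0,0,0],"rotation":[0,0.07,0]},{"translation":[0,0,0],"rotation":[0,0.14,0]},{"translation":[0,0,0],"rotation":[0,0.21,0]},{"translation":[0,0,0],"rotation":[0,0.28,0]}]}}

```text
time_s: 11.35
position: [0.5519, 0.0773, 0.0681]
tcp_rot: [-1.529, 0.423, -0.424]
wrist_force: [0.0, -2.8, 3.1]
gripper_width: 0.0352
```

```bash
python3 st.py
```

```text
t 11.35 pos [0.5519 0.0773 0.0681] F [ 0.  -2.8  3.1] T [-0.165 -0.251  1.346] q [-0.52  0.83  0.52  1.93 -0.74  0.58 -0.04] w 0.0352 jaw -0.54 tilt [ 0.001 -0.    -1.   ]
```

Torque jumped to 1.35 N·m: bottomed. I hold there for the 0.2 s, then check.

>>> {"method": "move_arm", "body": {"steps": [{"translation":[0,0,0],"rotation":[0,0,0]},{"translation":[0,0,0],"rotation":[0,0,0]},{"translation":[0,0,0],"rotation":[0,0,0]},{"translation":[0,0,0],"rotation":[0,0,0]}]}}

```text
time_s: 11.75
position: [0.552, 0.0776, 0.0681]
tcp_rot: [-1.528, 0.422, -0.424]
wrist_force: [-0.4, -0.5, 4.9]
gripper_width: 0.0347
```

```bash
python3 st.py;  python3 - <<'E'
from h import *
snap('scene','s4');snap('side','d4')
a=cv2.imread('pics/s4.png')[200:300,240:350];b=cv2.imread('pics/d4.png')[140:220,274:374]
cv2.imwrite('pics/c4.png',np.hstack([cv2.resize(a,(400,364),interpolation=2),cv2.resize(b,(400,364),interpolation=2)]))
E
```

```text
t 11.75 pos [0.552  0.0776 0.0681] F [-0.4 -0.5  4.9] T [-0.164  0.124  0.202] q [-0.52  0.83  0.52  1.93 -0.74  0.58 -0.03] w 0.0347 jaw -0.54 tilt [ 0.001  0.001 -1.   ]
```

View pics/c4.png

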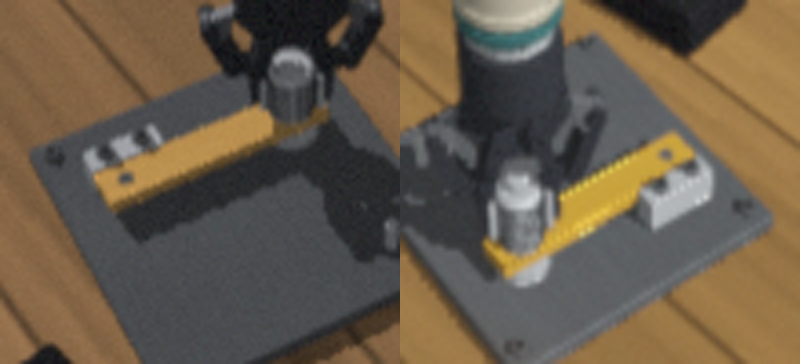

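The blank is still flat at the fence. The torque relaxed to 0.2 N·m, possibly from pad slip, so I confirm the stop with a firmer grip and a small slow extra turn.

>>> {"method": "move_arm", "body": {"steps": [{"translation":[0,0,0],"rotation":[0,0,0]},{"translation":[0,0,0],"rotation":[0,0,0]},{"translation":[0,0,0],"rotation":[0,0.04,0]},{"translation":[0,0,0],"rotation":[0,0.08,0]},{"translation":[0,0,0],"rotation":[0,0.12,0]}], "force": 80}}

```text
time_s: 12.35
position: [0.5525, 0.0781, 0.0681]
tcp_rot: [-1.506, 0.516, -0.519]
wrist_force: [1.9, -0.5, 5.2]
gripper_width: 0.0342
```

```bash
python3 st.py
```

```text
t 12.35 pos [0.5525 0.0781 0.0681] F [ 1.9 -0.5  5.2] T [ 0.053 -0.139  0.087] q [-0.53  0.84  0.55  1.93 -0.78  0.6  -0.12] w 0.0342 jaw -0.662 tilt [ 0.002  0.001 -1.   ]
```

>>> {"method": "move_arm", "body": {"steps": [{"translation":[0,0,0],"rotation":[0,0,0]},{"translation":[0,0,0],"rotation":[0,0,0]},{"translation":[0,0,0],"rotation":[0,0,0]}]}}

```text
time_s: 12.65
position: [0.5526, 0.0781, 0.0681]
tcp_rot: [-1.506, 0.517, -0.519]
wrist_force: [1.3, 0.3, 5.1]
gripper_width: 0.0344
```

```bash
python3 st.py
```

```text
t 12.65 pos [0.5526 0.0781 0.0681] F [1.3 0.3 5.1] T [ 0.077 -0.104 -0.137] q [-0.53  0.84  0.55  1.93 -0.78  0.6  -0.12] w 0.0344 jaw -0.662 tilt [ 0.002  0.001 -1.   ]
```

Torque is back to only about 0.1 N·m, so that spike isn't conclusive. I keep turning slowly and read the torque.

>>> {"method": "move_arm", "body": {"steps": [{"translation":[0,0,0],"rotation":[0,0.05,0]},{"translation":[0,0,0],"rotation":[0,0.1,0]},{"translation":[0,0,0],"rotation":[0,0.15,0]}]}}

```text
time_s: 12.95
position: [0.5533, 0.0783, 0.0681]
tcp_rot: [-1.475, 0.629, -0.633]
wrist_force: [4.6, 0.9, -0.2]
gripper_width: 0.0339
```

```bash
python3 st.py
```

```text
t 12.95 pos [0.5533 0.0783 0.0681] F [ 4.6  0.9 -0.2] T [-0.089 -0.386  0.447] q [-0.56  0.85  0.59  1.93 -0.82  0.62 -0.23] w 0.0339 jaw -0.808 tilt [ 0.003  0.    -1.   ]
```

>>> {"method": "move_arm", "body": {"steps": [{"translation":[0,0,0],"rotation":[0,0.05,0]},{"translation":[0,0,0],"rotation":[0,0.1,0]},{"translation":[0,0,0],"rotation":[0,0.15,0]}]}}

```text
time_s: 13.25
position: [0.5529, 0.0775, 0.0681]
tcp_rot: [-1.438, 0.745, -0.75]
wrist_force: [2.6, -2.0, 2.6]
gripper_width: 0.0345
```

```bash
python3 st.py
```

```text
t 13.25 pos [0.5529 0.0775 0.0681] F [ 2.6 -2.   2.6] T [-0.044 -0.412  1.227] q [-0.58  0.87  0.63  1.93 -0.86  0.64 -0.35] w 0.0345 jaw -0.959 tilt [ 0.003 -0.001 -1.   ]
```

Z has stayed at 0.0681 since jaw −0.27 and the torque looks like stick-slip. To settle it I'll compare the punch mark in the wrist view before and after another 0.4 rad, since it stays put in that view if the nut turns with the fingers.

```bash
python3 - <<'E'
from h import *
snap('wrist','w5');snap('scene','s5')
E
```

>>> {"method": "move_arm", "body": {"steps": [{"translation":[0,0,0],"rotation":[0,0.08,0]},{"translation":[0,0,0],"rotation":[0,0.16,0]},{"translation":[0,0,0],"rotation":[0,0.24,0]},{"translation":[0,0,0],"rotation":[0,0.32,0]},{"translation":[0,0,0],"rotation":[0,0.4,0]},{"translation":[0,0,0],"rotation":[0,0.4,0]}]}}

```text
time_s: 13.95
position: [0.5537, 0.0769, 0.068]
tcp_rot: [-1.3, 1.049, -1.057]
wrist_force: [4.4, -2.8, 2.8]
gripper_width: 0.0343
```

```bash
python3 st.py; python3 - <<'E'
from h import *
w=snap('wrist','w6');snap('scene','s6')
c=proj(w,[[.5520,.077,.089]])[0];print(c)
x,y=int(c[0]),int(c[1])
g=lambda f,x0,y0,h:cv2.resize(cv2.imread(f'pics/{f}.png')[y0-h:y0+h,x0-h:x0+h],(300,300),interpolation=2)
r1=np.hstack([g('w5',x,y,50),g('w6',x,y,50)])
r2=np.hstack([g('s4',320,220,16),g('s6',320,220,16)])
cv2.imwrite('pics/c6.png',np.vstack([r1,r2]))
E
```

```text
t 13.95 pos [0.5537 0.0769 0.068 ] F [ 4.4 -2.8  2.8] T [-0.354 -0.892  0.267] q [-0.63  0.9   0.73  1.93 -0.95  0.7  -0.66] w 0.0343 jaw -1.361 tilt [ 0.004 -0.002 -1.   ]
[313.92799392 320.33312597]
```

View pics/c6.png

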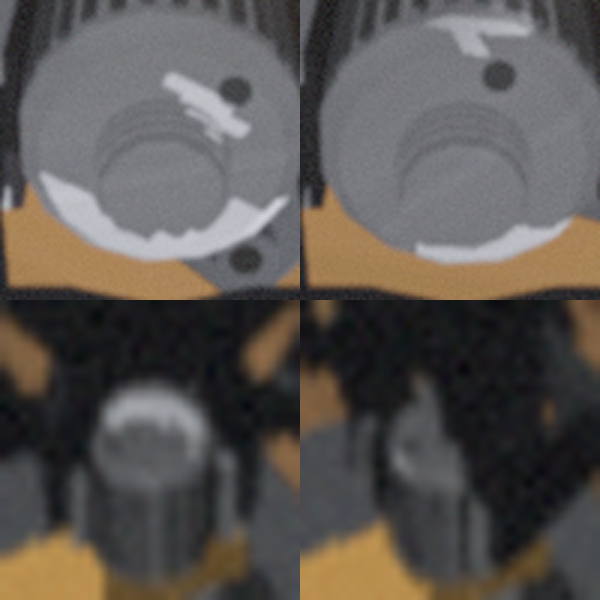

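The punch mark is clear in the wrist view, at crop (235,90) and then (198,75), so it moved relative to the fingers. I'll compute its world angle in each.

```bash
cat > mark.py <<'E'
from h import *
def mark(fn,uv,z=.089,c=(.5525,.0775)):
    p=atz(load(fn),uv,z)[:2]-np.array(c); return (p*1e3).round(1),np.hypot(*p).round(4),np.arctan2(p[1],p[0]).round(3)
def find(fn):
    im=load(fn);I=cv2.cvtColor(cv2.imread(f'pics/{fn}.png'),6)
    out=[]
    for a in np.arange(-np.pi,np.pi,.02):
        for c in [(.5525+dx,.0775+dy) for dx in np.arange(-.002,.0021,.001) for dy in np.arange(-.002,.0021,.001)]:
            u,v=proj(im,[[c[0]+.0125*np.cos(a),c[1]+.0125*np.sin(a),.089]])[0]
            if 3<u<636 and 3<v<396: out.append((float(cv2.getRectSubPix(I,(7,7),(float(u),float(v))).mean()),round(a,2)))
    return sorted(out)[:3]
E
python3 - <<'E'
from mark import *
x,y=313-50,320-50
print(mark('w5',(x+235/3,y+90/3)),mark('w6',(x+198/3,y+75/3)))
# top-face centre: ellipse in w6 crop approx
for f in('w3','w5','w6'):print(f,find(f))
E
```

```text
(array([11. , -3.6]), np.float64(0.0115), np.float64(-0.316)) (array([10.8, -3.5]), np.float64(0.0113), np.float64(-0.313))
w3 [(90.3265306122449, np.float64(0.96)), (90.36734693877551, np.float64(0.88)), (90.36734693877551, np.float64(0.9))]
w5 [(71.95918367346938, np.float64(-0.28)), (72.40816326530613, np.float64(-0.48)), (72.46938775510205, np.float64(-0.46))]
w6 [(68.28571428571429, np.float64(-0.36)), (68.44897959183673, np.float64(-0.34)), (68.6938775510204, np.float64(-0.28))]
```

The mark is fixed in the world at −0.315 rad in both views, so the nut is bottomed and the fingers were slipping. Backing off to a quarter turn should bring the mark to about +1.255 rad.

>>> {"method": "move_arm", "body": {"steps": [{"translation":[0,0,0],"rotation":[0,-0.1,0]},{"translation":[0,0,0],"rotation":[0,-0.2,0]},{"translation":[0,0,0],"rotation":[0,-0.3,0]},{"translation":[0,0,0],"rotation":[0,-0.4,0]},{"translation":[0,0,0],"rotation":[0,-0.5,0]},{"translation":[0,0,0],"rotation":[0,-0.6,0]},{"translation":[0,0,0],"rotation":[0,-0.7,0]},{"translation":[0,0,0],"rotation":[0,-0.8,0]},{"translation":[0,-1,0],"rotation":[0,-0.9,0]},{"translation":[0,-1,0],"rotation":[0,-1.0,0]}]}}

```text
time_s: 15.05
position: [0.5521, 0.0788, 0.0686]
tcp_rot: [-1.55, 0.279, -0.281]
wrist_force: [0.7, 0.6, 2.2]
gripper_width: 0.0346
```

>>> {"method": "move_arm", "body": {"steps": [{"translation":[0,0,0],"rotation":[0,-0.1,0]},{"translation":[0,0,0],"rotation":[0,-0.2,0]},{"translation":[0,0,0],"rotation":[0,-0.3,0]},{"translation":[0,0,0],"rotation":[0,-0.4,0]},{"translation":[0,0,0],"rotation":[0,-0.5,0]},{"translation":[0,0,0],"rotation":[0,-0.6,0]},{"translation":[0,0,0],"rotation":[0,-0.6,0]},{"translation":[0,0,0],"rotation":[0,-0.6,0]}]}}

```text
time_s: 15.85
position: [0.5506, 0.0789, 0.0689]
tcp_rot: [-1.56, -0.188, 0.189]
wrist_force: [-1.3, 0.6, 8.0]
gripper_width: 0.0342
```

```bash
python3 st.py; python3 - <<'E'
from mark import *
w=snap('wrist','w7');snap('scene','s7');snap('side','d7')
c=proj(w,[[.5520,.077,.089]])[0];print(c)
x,y=int(c[0]),int(c[1])
g=lambda f,x0,y0,h,s=300:cv2.resize(cv2.imread(f'pics/{f}.png')[y0-h:y0+h,x0-h:x0+h],(s,s),interpolation=2)
cv2.imwrite('pics/c7.png',np.hstack([g('w7',x,y,50,390),g('d7',325,180,45,390)]))
print(x-50,y-50,find('w7'))
E
```

```text
t 15.85 pos [0.5506 0.0789 0.0689] F [-1.3  0.6  8. ] T [0.249 0.095 0.084] q [-0.4   0.79  0.33  1.92 -0.49  0.51  0.51] w 0.0342 jaw 0.24 tilt [-0.001  0.003 -1.   ]
[319.76008733 319.17354733]
269 269 [(95.0, np.float64(1.78)), (95.26530612244898, np.float64(1.8)), (96.73469387755102, np.float64(1.76))]
```

View pics/c7.png

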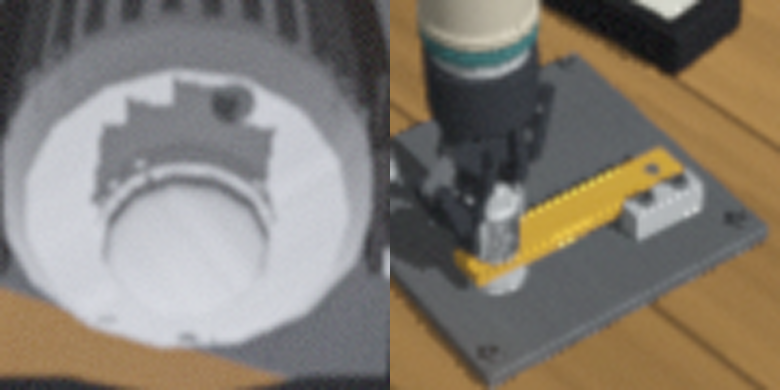

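In the wrist picture the mark is at (328.7,295.2), against (329.0,295.0) before the back-off. The nut therefore turned exactly with the gripper, −1.361 → 0.240 = 1.60 rad. Next a numeric check that the blank hasn't moved.

```bash
python3 - <<'E'
from mark import *
print(mark('w7',(328.7,295.2),z=.090,c=(.5525,.0775)))
for a,b,x0,x1,y0,y1 in [('d4','d7',322,352,165,195),('d2','d7',322,352,165,195),('s4','s7',262,292,230,262)]:
    A=cv2.cvtColor(cv2.imread(f'pics/{a}.png'),6)[y0:y1,x0:x1].astype(np.float32);B=cv2.cvtColor(cv2.imread(f'pics/{b}.png'),6)[y0:y1,x0:x1].astype(np.float32)
    print(a,b,cv2.phaseCorrelate(A,B),np.abs(A-B).mean())
# loose objects: start vs now
for a,b,r in [('s0','s7',(200,300,110,165)),('s0','s7',(372,425,315,368)),('s0','s7',(422,470,262,315))]:
    A,B=[cv2.imread(f'pics/{f}.png')[r[2]:r[3],r[0]:r[1]].astype(float) for f in(a,b)];print(np.abs(A-B).mean())
E
python3 st.py
```

```text
(array([-0. , 10.5]), np.float64(0.0105), np.float64(1.575))
d4 d7 ((-0.029110712208238354, 0.1042285679685584), 0.8959377914004856) 2.0266666
d2 d7 ((-0.0070982889673523175, 0.058124088828799714), 0.6977517366409302) 5.16
s4 s7 ((0.014657682043182518, 0.07209714153570701), 1.0244858314593632) 1.9177083
4.124909090909091
6.199596534947194
8.040880503144654
t 16.0 pos [0.5506 0.0789 0.069 ] F [-1.5  0.7  7. ] T [0.217 0.155 0.132] q [-0.4   0.79  0.33  1.92 -0.49  0.51  0.51] w 0.0345 jaw 0.24 tilt [-0.001  0.003 -1.   ]
```

The blank is unmoved (shift ≤0.1 px). The absolute-centre estimate gives 1.89 rad of turn and the gripper-relative one gives 1.60, so I cross-check using the stud's end as reference, and check the loose objects for shift.

```bash
python3 - <<'E'
from mark import *
for f,m,c,dz in [('w5',(341.3,300),(316.3,332.5),0),('w6',(329,295),(317.3,334),0),('w7',(328.7,295.2),(317.2,332.7),.001)]:
    C=atz(load(f),c,.096);print(f,C.round(4),mark(f,m,.089+dz,C[:2]))
for v,r in [('s',(200,300,110,165)),('s',(372,425,315,368)),('s',(422,470,262,315)),('d',(380,480,280,370)),('d',(228,264,125,155)),('d',(188,226,135,178))]:
    A,B=[cv2.cvtColor(cv2.imread(f'pics/{v}{k}.png'),6)[r[2]:r[3],r[0]:r[1]].astype(np.float32) for k in(0,7)];print(v,r,cv2.phaseCorrelate(A,B))
E
```

```text
w5 [0.5519 0.0765 0.096 ] (array([11.6, -2.6]), np.float64(0.0119), np.float64(-0.221))
w6 [0.5521 0.0758 0.096 ] (array([11.2, -1.8]), np.float64(0.0114), np.float64(-0.159))
w7 [0.5511 0.0766 0.096 ] (array([ 1.3, 11.4]), np.float64(0.0115), np.float64(1.455))
s (200, 300, 110, 165) ((0.06776438541687213, -0.00047688329167172583), 1.0364677228927612)
s (372, 425, 315, 368) ((0.048572060191265365, 0.16554870771605934), 0.8127793749009958)
s (422, 470, 262, 315) ((-0.44853857208041603, -0.08906445926338336), 0.6389939211033009)
d (380, 480, 280, 370) ((0.06336584072207074, 0.027928204480588192), 1.0447775539822048)
d (228, 264, 125, 155) ((0.08379718005813785, -0.18823409370213895), 0.9749710043271382)
d (188, 226, 135, 178) ((0.010637901931822569, 0.8282742513765236), 0.5363615322113037)
```

With the stud as reference the turn is 1.61–1.68 rad, which agrees with the 1.60 from the gripper and is inside 1.27–1.87. The loose objects show only sub-pixel shifts, so I'm handing in.

```bash
python3 -c "
from h import *
print(order.close_job())"; python3 st.py
```

```text
the job is handed in; nothing more can be done
None
the job is handed in; nothing more can be done
```

I swung the blank to the fence, bottomed the nut and backed it off about 1.6 rad. I handed the job in at about 16 s with the fingers still holding the nut. No verdict was reported.

- **Blank:** I pushed it round with shut fingers until the force climbed to about 17 N with no further motion. Both camera views show its long edge flat on the fence. It shifted by no more than about 0.1 px between then and the last pictures.
- **Bottoming:** I screwed the nut down until torque spiked to 1.35 N·m, then turned further to be sure. Those later torque readings were erratic (0.1 to 1.2 N·m) because the pads were slipping. The punch mark stayed fixed in the world while the fingers turned another 0.4 rad, which confirmed the stop.
- **Back-off:** The gripper turned 1.60 rad with the mark unmoved relative to it. Using the stud end as reference gave 1.61–1.68 rad. A cruder estimate from an assumed fixed nut centre gave 1.89 rad, just outside the 1.27–1.87 band; I put that down to a camera or centre offset of a few millimetres.
- **Final grip:** It was set to 80 N, at a measured opening of 34.5 mm. The grasp point was roughly 4–5 mm from the nut's centre.
- **Hammer, offcut, tin:** The hammer and offcut matched their start positions to within about 0.2 px. The tin's correlation was weaker, up to 0.8 px, most likely from the arm's changed shadow. I never took the gripper near any of them.

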